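# Swap the open bin of a microscope accessory rack

### The arm

A 6-joint arm with a two-finger parallel gripper is mounted at the origin on the work surface. World frame = base frame: x ahead of the robot, y to its left, z up, the work surface at z = 0. Lengths are in m, angles in degrees, forces in N, time in s.
With the tool pointing down it reaches from about 0.375 to 0.9 m from the base axis. Payload 3.1 kg.
Tool frame: the origin (TCP) lies at the very end of the fingers, on their centre line; the grasp point (between the pads) lies 19 mm behind it; z points along the fingers, y is the line along which they close (so a half turn about z gives the same grasp; the last joint's range is limited). The gripper opens to 87 mm and grips with 3 to 60 N. Pads are 19 mm wide; open, the fingers measure 117 mm over their backs; the gripper's body (75 mm by 190 mm) begins 51 mm behind the grasp point.
Start: joints at [66.778, 30.224, 82.088, -0, 67.689, -10.227], TCP at [0.14, 0.609, 0.223] pointing down, gripper open.
Joint ranges: [-176.69, 176.69], [-43.24, 126.21], [12.49, 139.97], [-82, 262], [0, 151.66], [-163.58, 163.58]. Speed limits (degrees/s): [159.86, 159.86, 180, 180, 180, 180].

### API

Orientations are given as a 3x3 rotation matrix whose columns are the frame's x, y, z axes.
In Python, from rig import bot, imaging gives the robot as it stands.
- The arm moves only by the tool drive_tool, never from a script. Its argument "deltas" is text: rows parted by semicolons, each of 5 numbers parted by spaces: the finger opening in mm, from 0 to 87, then the shift along the world's x, y, z in mm, then the turn about the world's z in rad. In form: jaw dx dy dz twist; .... A call has 1 to 12 rows; each row is the pose to reach, as a shift and turn from the pose commanded when the call began; what a row does not reach only later rows make up. A row lasts 1/10 s, in which the tool goes at most 50 mm and 8.59 degrees, less where a joint would pass 70% of its speed; a pose out of reach is approached as far as the arm can. A call with a gripper value outside its range is refused whole. The fingers move at their own pace and stop on an object; the grip force is fixed at half the most. Time passes only in rows, so rows that repeat a pose let the fingers close. It gives the time, the measured TCP pose, the force, the opening and the grip force at its end, in the units of the state.
- bot.read_state(): the state, without advancing time (a new reading comes with each control period).
- imaging.capture(name): name is "scene" or "side" or "wrist"; returns the picture (400x640x3 uint8, red, green, blue); there is no depth.
- imaging.camera_model(name): a dict with "fx", "fy", "cx", "cy" (pixels), "T" (4x4, takes a point from camera to world coordinates). Camera axes: x right, y down, z forward; pixel columns grow to the right and rows downward; lengths in m; the calibration is good to about 2 mm. A picture is of the moment at which its call begins: read the wrist's pose just before it. camera_model takes no time and is no camera call; for the wrist camera it gives the pose at the moment of the call.
- bot.hand_in(): hands the job in; it is judged then, once.
The state is a dict: "time_s": time; "joint_positions": joint angles; "qvel": joint speeds; "tau": joint torques, N m; "position": TCP position; "tcp_rot": TCP orientation; "force": force on the tool from outside, world axes, zero at the start; "moment": the same for the moment, N m; "opening": opening from 0.0 (shut) to 1.0 (fully open); "grasp_force": force on a finger pad.
Only numpy, scipy, OpenCV 4.12 (cv2) and the standard library are available. Lean on these libraries where they do the work, as an engineer would, in place of code of your own. Each camera call takes 0.05 s, during which the arm holds its last target. There are 200 camera calls.

### The job

The three tilt-out bins on the microscope bench hold accessories. Push the narrow bin that has been left hanging open back until it clicks fully home, and tip the wide bin forward on its bottom pivot so that it hangs fully open, ready for the next user. Leave the other narrow bin shut all the while.

Things in the scene. Friction and masses are not known exactly. Their poses are not given: they have to be found in the camera images.
- hanging_lip (a point): Narrow grey bin (60 mm wide), hanging open at the start. Point: middle of its front panel's (8 mm thick) raised lip, 12 mm below the top edge. Axes: x from bin's front to back, y along lip, z up the panel; z's angle from vertical is the tip angle: 0 shut, 0.65 rad fully open, leaning to the front. Pivot axis: along y, at x +16, z -123 mm from this point, 40 mm above the bench. 0.2 to 0.5 kg.
- wide_lip (a point): The one wide bin (100 mm), shut at the start; point, axes and pivot as for hanging_lip. A shut lip stands 35 mm clear above its housing's flat clear roof (roof 140 mm, lip top 175 mm above the bench; free space over the roof behind it): hook it from behind or pinch it. 1 to 2 N at the lip frees it from its catch; beyond 0.4 rad it falls open to its stop (0.65 rad) and stays there.
- other_lip (a point): The second narrow bin (60 mm wide), shut at the start, to be left shut; same build, point and axes as hanging_lip. The three bins stand in a row 130 mm apart, in any order, all facing the same way, roughly towards the robot.
- rack_base: Fixed aluminium plate 170 x 440 x 10 mm under the bins' three fixed white housings; origin at its underside, in line with the pivots, x towards the bins' backs, y along the row. A bin pushed back at its lip swings freely to about 0.2 rad, where a spring ball catch holds it ajar; 1 to 2 N more at the lip takes it past the catch (click at about 0.1 rad) and it sits firmly at 0.

How it is judged (in metres and radians):
At the end, for the whole second after the job is handed in: The narrow bin that hung open is clicked home (tipped less than 0.08 rad), the wide bin hangs open (tipped more than 0.5 rad), and the other narrow bin is shut (less than 0.08 rad) (angle between each of hanging_lip, other_lip's own z axis and vertical below 0.08 rad and angle between wide_lip's own z axis and vertical above 0.5 rad); the robot touches nothing.
It fails at once if the other narrow bin is tipped out of its catch (beyond 0.15 rad) (angle between other_lip's own z axis and vertical above 0.15 rad).
It also fails if it takes over 42 s, if anything falls off the work surface, if the arm or the gripper's body presses on something with over 40 N, if the wrist force passes 120 N, or if a joint passes its speed limit or range.

## Working session

There is one attempt and no reset: what is moved stays moved. The work goes in short steps, Python scripts to look and compute and a tool call to move; the robot and the scene stay as the last step left them, time stands still between calls to the robot, and variables do not carry over. Pictures are saved under pics/ and viewed, at most 10 in all, crops included, and the job is handed in when it is done.

Besides the shell and the picture viewer there is one more tool, called after "Call:" as a command line: name --argument value ..., lists and objects as JSON in quotes. drive_tool: Moves the arm, as the interface text tells. Its arguments: {"type":"object","properties":{"deltas":{"type":"string"}},"required":["deltas"]}

```bash
mkdir -p pics; python3 - <<'E'
from rig import bot, imaging
import cv2,numpy as np
s=bot.read_state();print(s['time_s'],s['position'],np.round(s['tcp_rot'],3).tolist(),s['opening'])
for n in("scene","side"):
    cv2.imwrite(f"pics/{n}0.png",imaging.capture(n)[:,:,::-1]); print(n,imaging.camera_model(n))
E
```

```text
0.0 [0.14023601 0.60832423 0.22157986] [[-0.974, 0.225, -0.001], [0.225, 0.974, -0.002], [0.0, -0.002, -1.0]] 1.0023042679550365
scene {'fx': 485.81326182447856, 'fy': 485.81326182447856, 'cx': 322.5076221127018, 'cy': 191.19155938077304, 'T': array([[-0.49885779,  0.47438533, -0.72532714,  1.15553926],
       [ 0.86667282,  0.27727342, -0.41472603,  0.32943988],
       [ 0.00437399, -0.83551063, -0.54945688,  0.51010033],
       [ 0.        ,  0.        ,  0.        ,  1.        ]])}
side {'fx': 399.3156295123867, 'fy': 399.3156295123867, 'cx': 323.19191802114244, 'cy': 200.90633715406514, 'T': array([[ 0.22582561, -0.62658676,  0.74591677,  0.14822694],
       [-0.974071  , -0.15602807,  0.16383202, -0.0705921 ],
       [ 0.01372898, -0.76357336, -0.64557512,  0.54126748],
       [ 0.        ,  0.        ,  0.        ,  1.        ]])}
```

View pics/scene0.png

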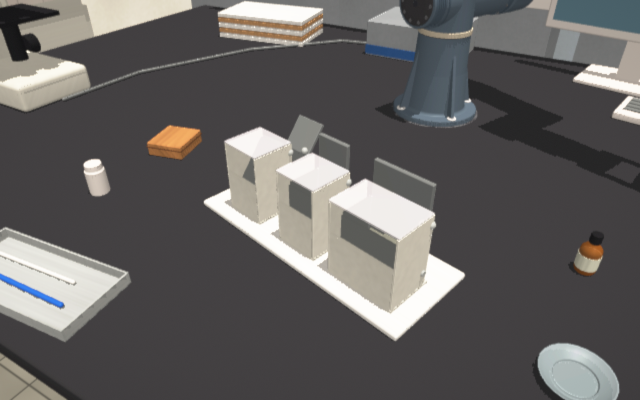

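View pics/side0.png

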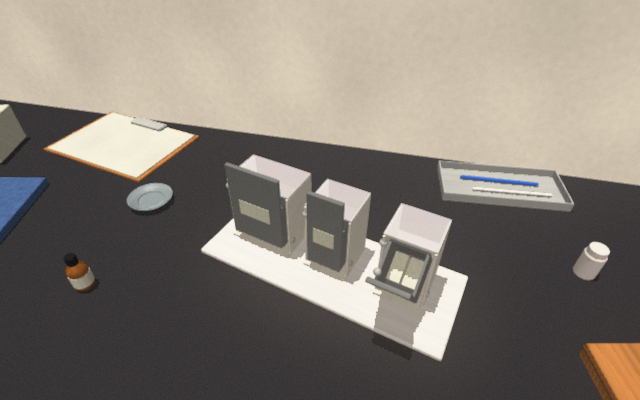

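The row runs (from +y to -y) wide bin (shut; scene ~(405,185)), other narrow bin (middle), hanging bin (scene ~(305,135)). I'll enlarge both views to pick corners.

```bash
python3 - <<'E'
import cv2
for n,(x,y,w,h) in dict(scene=(200,105,266,200),side=(200,150,266,200)).items():
    im=cv2.imread(f"pics/{n}0.png")[y:y+h,x:x+w]
    cv2.imwrite(f"pics/{n}0c.png",cv2.resize(im,None,fx=3,fy=3,interpolation=cv2.INTER_CUBIC))
E
```

```text
(no output)
```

View pics/scene0c.png

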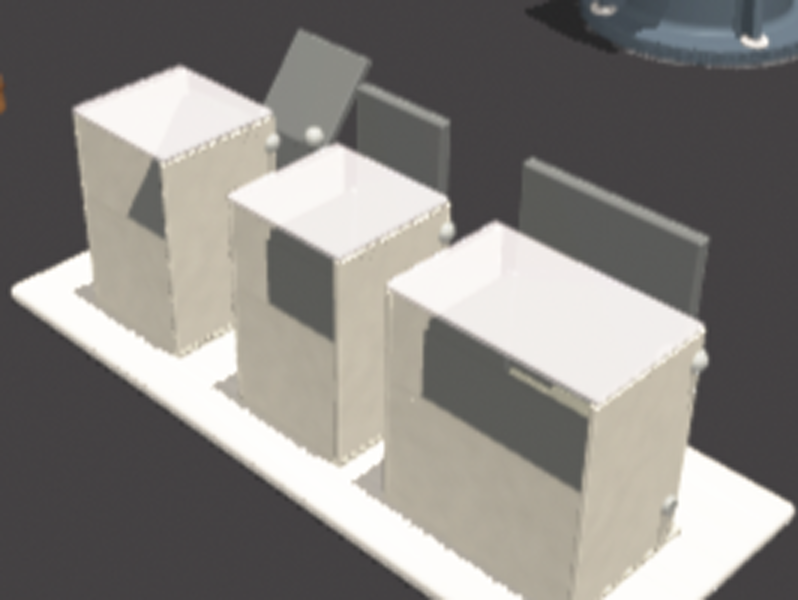

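View pics/side0c.png

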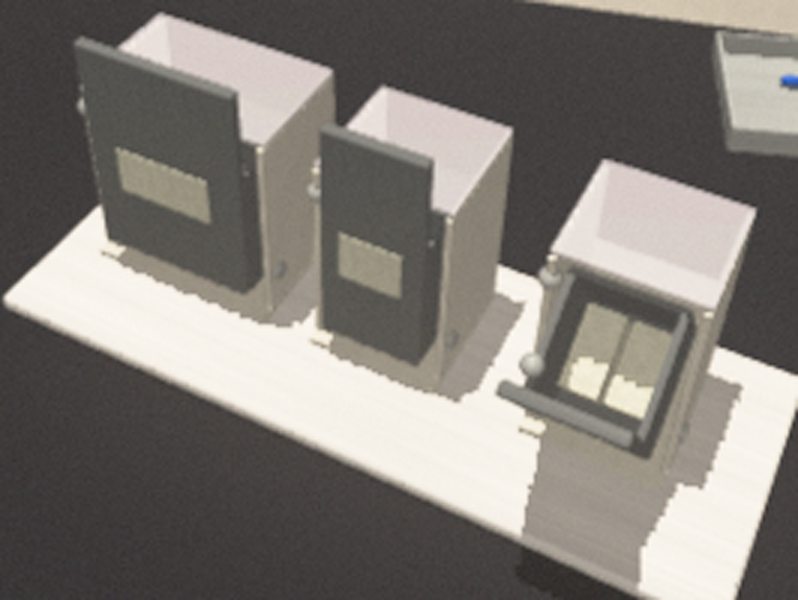

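```bash
cat >geo.py <<'E'
import numpy as np
from rig import imaging
from scipy.optimize import least_squares
off=dict(scene=(200,105),side=(200,150))
# camera, crop u,v, rack-frame point mm
P=[("scene",525,168,-12,80,175),("scene",703,242,-12,180,175),("scene",530,159,-20,80,175),("scene",708,235,-20,180,175),
("scene",446,125,-12,30,175),("scene",449,119,-20,30,175),("scene",363,85,-20,-30,175),
("side",77,42,-20,180,175),("side",237,93,-20,80,175),("side",321,132,-20,30,175),("side",431,163,-20,-30,175)]
def proj(n,p):
    c=imaging.camera_model(n);T=c['T'];q=T[:3,:3].T@(p-T[:3,3]);return np.array([c['fx']*q[0]/q[2]+c['cx'],c['fy']*q[1]/q[2]+c['cy']])
def world(r,x):
    c,s=np.cos(x[2]),np.sin(x[2]);r=np.array(r)/1e3
    return np.array([x[0]+c*r[0]-s*r[1],x[1]+s*r[0]+c*r[1],r[2]])
def res(x):
    return np.concatenate([proj(n,world(r,x))-((np.array([u,v])+.5)/3-.5+off[n]) for n,u,v,*r in P])
E
python3 - <<'E'
from geo import *
f=least_squares(res,[.55,.05,0],loss='soft_l1');x=f.x
print(x,np.degrees(x[2]));print(np.round(res(x).reshape(-1,2),1).tolist())
def tip(t,r): # rotate about pivot, toward front
    d=np.array([r[0],r[2]-40]);c,s=np.cos(t),np.sin(t);return [c*d[0]-s*d[1],r[1],s*d[0]+c*d[1]+40]
for nm,r in dict(wide=(-16,130,163),other=(-16,0,163),hang=tip(.65,(-16,-130,163))).items(): print(nm,np.round(world(r,x),4))
o=lambda n,p:np.round((proj(n,p)-off[n]+.5)*3-.5)
for y in(-160,-100): print('hang back top',o("scene",world(tip(.65,(-12,y,175)),x)),'front top side',o("side",world(tip(.65,(-20,y,175)),x)))
E
```

```text
[ 0.59773234  0.01590193 -0.2534352 ] -14.520767289152113
[[-1.7, -1.8], [-0.4, 0.8], [0.3, -0.8], [1.4, 0.7], [-1.9, 0.5], [0.8, 0.7], [0.3, -0.9], [-0.7, -0.3], [-0.7, 1.1], [0.3, -1.9], [0.9, 0.5]]
wide [0.6148 0.1458 0.163 ]
other [0.5822 0.0199 0.163 ]
hang [ 0.4807 -0.0881  0.1282]
hang back top [294.  29.] front top side [636. 446.]
hang back top [364.  59.] front top side [500. 391.]
```

Call:
drive_tool --deltas "0 508 -472 0 -0.025;0 508 -472 0 -0.025;0 508 -472 0 -0.025;0 508 -472 0 -0.025;0 508 -472 0 -0.025;0 508 -472 0 -0.025;0 508 -472 0 -0.025;0 508 -472 0 -0.025;0 508 -472 0 -0.025;0 508 -472 0 -0.025;0 508 -472 0 -0.025;0 508 -472 0 -0.025"

```text
time_s: 1.3
position: [0.581, 0.1988, 0.2221]
tcp_rot: [[-0.968, 0.25, -0.001], [0.25, 0.968, 0.0], [0.001, -0.0, -1.0]]
force: [0.2, 0.7, -0.5]
opening: 0.029
grasp_force: 0.0
```

Call:
drive_tool --deltas "0 34 -31 0 0;0 68 -63 0 0;0 68 -63 0 0;0 68 -63 0 0"

```text
time_s: 1.7
position: [0.6481, 0.1365, 0.2215]
tcp_rot: [[-0.968, 0.252, -0.002], [0.252, 0.968, 0.0], [0.002, -0.0, -1.0]]
force: [-1.0, -0.1, 0.3]
opening: 0.008
grasp_force: 0.0
```

```bash
python3 - <<'E'
from geo import *
from rig import bot
import cv2
s=bot.read_state();print(s['position'])
a=imaging.capture("scene")[60:330,180:500];b=imaging.capture("side")[60:330,160:480]
cv2.imwrite("pics/near1.png",cv2.resize(np.hstack([a,b])[:,:,::-1],(800,338)))
E
```

```text
[0.64809144 0.13645452 0.22151368]
```

View pics/near1.png

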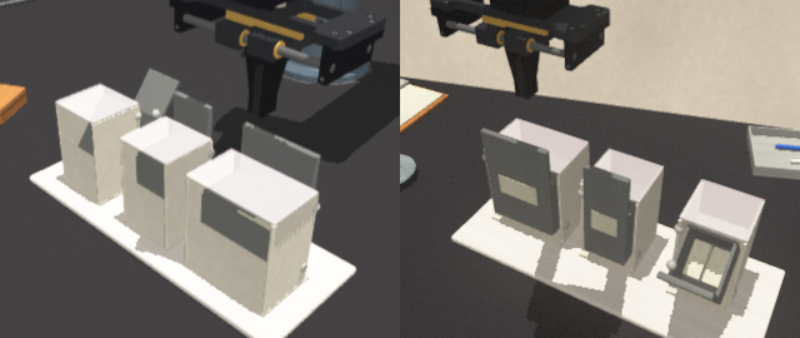

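Left half: closed fingers (about (262,110)) hang over the wide bin's roof, behind its lip; right half shows the same, nothing else disturbed. Descending behind the lip.

Call:
drive_tool --deltas "0 0 0 -35 0;0 0 0 -68 0;0 0 0 -68 0;0 0 0 -68 0;0 -10 3 -68 0;0 -15 4 -68 0;0 -20 5 -68 0"

```text
time_s: 2.5
position: [0.6279, 0.1431, 0.1562]
tcp_rot: [[-0.969, 0.249, 0.002], [0.249, 0.969, 0.0], [-0.002, 0.001, -1.0]]
force: [0.7, 0.0, -0.1]
opening: 0.004
grasp_force: 0.0
```

Call:
drive_tool --deltas "0 -8 2 -2 0;0 -16 4 -2 0;0 -24 6 -2 0;0 -32 8 -2 0;0 -40 10 -2 0;0 -40 10 -2 0"

```text
time_s: 3.1
position: [0.5857, 0.153, 0.1522]
tcp_rot: [[-0.969, 0.248, -0.003], [0.248, 0.969, -0.0], [0.003, -0.001, -1.0]]
force: [-0.1, -0.1, -1.3]
opening: 0.009
grasp_force: 0.0
```

Call:
drive_tool --deltas "0 -8 2 -2 0;0 -16 4 -2 0;0 -24 6 -2 0;0 -30 8 -2 0;0 -30 8 -2 0;0 -30 8 -2 0;0 -30 8 35 0;0 -30 8 70 0;0 -30 8 70 0"

```text
time_s: 4.0
position: [0.5622, 0.1609, 0.2277]
tcp_rot: [[-0.968, 0.249, 0.012], [0.249, 0.968, 0.001], [-0.011, 0.004, -1.0]]
force: [0.6, -0.5, 0.4]
opening: 0.005
grasp_force: 0.0
```

```bash
python3 - <<'E'
from geo import *
from rig import bot
import cv2
s=bot.read_state();print(s['position'],s['force'])
a=imaging.capture("scene")[60:330,180:500];b=imaging.capture("side")[60:330,160:480]
cv2.imwrite("pics/near2.png",cv2.resize(np.hstack([a,b])[:,:,::-1],(800,338)))
E
```

```text
[0.56220818 0.16087717 0.22767034] [ 0.62306529 -0.50572206  0.41642008]
```

View pics/near2.png

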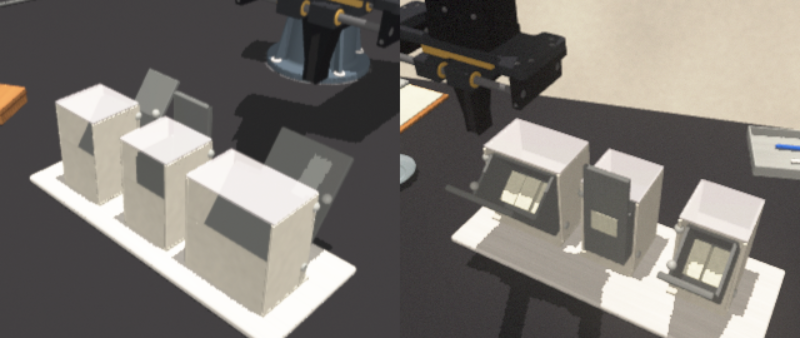

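The wide bin now hangs open (right half, ~(500,195)); the middle one stays shut. Moving to the front of the hanging bin.

Call:
drive_tool --deltas "0 -118 -240 0 0;0 -118 -240 0 0;0 -118 -240 0 0;0 -118 -240 0 0;0 -118 -240 0 0;0 -118 -240 0 0;0 -118 -240 0 0;0 -118 -240 -35 0;0 -118 -240 -75 0;0 -118 -240 -110 0;0 -118 -240 -110 0;0 -118 -240 -110 0"

```text
time_s: 5.3
position: [0.4398, -0.0785, 0.112]
tcp_rot: [[-0.969, 0.248, -0.002], [0.248, 0.969, 0.001], [0.003, 0.001, -1.0]]
force: [1.0, -0.8, 0.0]
opening: 0.001
grasp_force: 0.0
```

Call:
drive_tool --deltas "0 10 -3 0 0;0 20 -5 3 0;0 30 -8 5 0;0 40 -10 8 0;0 50 -13 12 0;0 60 -15 16 0;0 70 -18 20 0;0 80 -20 23 0;0 86 -22 25 0;0 86 -22 25 0"

```text
time_s: 6.3
position: [0.5284, -0.1023, 0.1381]
tcp_rot: [[-0.968, 0.249, 0.004], [0.249, 0.968, -0.001], [-0.004, -0.0, -1.0]]
force: [-0.3, -0.4, -0.5]
opening: 0.004
grasp_force: 0.0
```

Call:
drive_tool --deltas "0 3 -1 0 0;0 6 -1.5 0 0;0 8 -2 0 0;0 8 -2 0 0;0 8 -2 0 0"

```text
time_s: 6.8
position: [0.5307, -0.1024, 0.1371]
tcp_rot: [[-0.969, 0.249, -0.007], [0.249, 0.969, 0.002], [0.008, 0.0, -1.0]]
force: [-6.3, 1.2, 4.3]
opening: 0.004
grasp_force: 3.2
```

Call:
drive_tool --deltas "0 3 -1 0 0;0 6 -1.5 0 0;0 6 -1.5 0 0"

```text
time_s: 7.1
position: [0.5306, -0.1022, 0.1368]
tcp_rot: [[-0.969, 0.248, -0.021], [0.248, 0.969, 0.006], [0.021, 0.0, -1.0]]
force: [-16.8, 0.9, 12.6]
opening: 0.007
grasp_force: 8.7
```

Call:
drive_tool --deltas "0 -15 4 0 0;0 -40 10 0 0;0 -70 18 0 0;0 -90 23 60 0;0 -90 23 90 0;0 -90 23 90 0"

```text
time_s: 7.7
position: [0.453, -0.083, 0.2324]
tcp_rot: [[-0.968, 0.249, 0.011], [0.249, 0.969, -0.005], [-0.012, -0.002, -1.0]]
force: [0.7, -0.7, -0.1]
opening: 0.004
grasp_force: 0.0
```

```bash
python3 - <<'E'
from geo import *
from rig import bot
import cv2
s=bot.read_state();print(s['time_s'],s['position'],s['force'])
a=imaging.capture("scene")[60:330,180:500];b=imaging.capture("side")[60:330,160:480]
cv2.imwrite("pics/near3.png",cv2.resize(np.hstack([a,b])[:,:,::-1],(800,338)))
E
```

```text
7.7 [ 0.45297045 -0.08302278  0.23242923] [ 0.65446242 -0.6911761  -0.08369503]
```

View pics/near3.png

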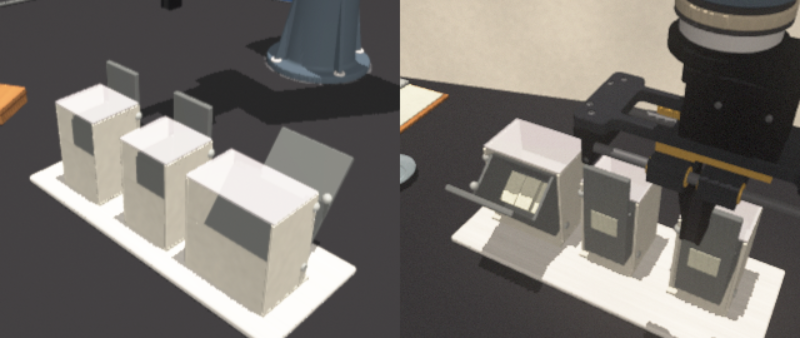

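The right-hand bin's lip now stands upright like the middle one's (left half: lip right corner to knob (139,75)-(138,118), against (212,107)-(211,152)). The wide bin is open and the gripper is clear.

```bash
python3 -c "
from rig import bot
print(bot.hand_in())"
```

```text
the job is handed in; nothing more can be done
None
```

I handed the job in at about 7.8 s: the hanging narrow bin is pushed home, the wide bin hangs fully open, and the other narrow bin stayed shut, going by the last pictures; the judge's result wasn't shown.

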